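# Pry open a control box and fit its mounting plate

### The arm

A 7-joint arm with a two-finger parallel gripper is mounted at the origin on the work surface. World frame = base frame: x ahead of the robot, y to its left, z up, the work surface at z = 0. Lengths are in m, angles in rad, forces in N, time in s.
With the tool pointing down it reaches from about 0.4 to 0.9 m from the base axis. Payload 5.5 kg.
Tool frame: the origin (TCP) lies midway between the tips of the shut fingers; the grasp point (between the pads) lies 19 mm behind it (manip.grip_depth is the distance from the TCP to the grasp point, in m); z points along the fingers, y is the line along which they close (so a half turn about z gives the same grasp; the last joint's range is limited). The gripper opens to 92 mm and grips with 3 to 60 N. Pads are 19 mm wide; open, the fingers measure 130 mm over their backs; the gripper's body (75 mm by 190 mm) begins 47 mm behind the grasp point.
Start: joints at [1.605, 0.501, -0.427, 1.55, 0.221, 1.138, -0.21], TCP at [0.147, -0.633, 0.227] pointing down, gripper open.
Joint ranges: [-2.88, 2.88], [-0.31, 2.03], [-1.54, 1.56], [0.2, 2.42], [-1.41, 4.55], [0.19, 2.02], [-2.57, 2.57]. Speed limits (rad/s): [2.57, 2.57, 3.14, 3.14, 3.14, 3.14, 3.14].

### API

Orientations are given as a unit quaternion [x, y, z, w].
In Python, from bench import manip, effector, viewer gives the robot as it stands. Calls block until the motion is done:
- manip.move_pose(position, orientation): joint-space move of the TCP to a pose.
- manip.servo_line(position, ori=None, vel=0.15): straight line of the TCP; ori=None keeps the orientation; vel is the mean speed in m/s.
- manip.movej(angles): joint-space move.
- effector.open_jaws() and effector.close(f_grip=None): open the fingers fully, or close them until they stop; f_grip is the grip in N (None keeps the last).
- manip.sleep(seconds).
- manip.solve_ik(position, orientation): joint angles nearest the present ones, or None.
- viewer.get_image(name): name is "scene" or "top" or "wrist"; returns the picture (400x640x3 uint8, red, green, blue); there is no depth.
- viewer.get_calibration(name): a dict with "vfov" (degrees; the focal length in pixels is half the picture's height over the tangent of half this angle, whatever the lens; pixels are square), "cx", "cy" (the principal point, pixels), "eye" and "attitude" of the camera in the world. Camera axes: x right, y down, z forward; pixel columns grow to the right and rows downward; lengths in m; the calibration is good to about 2 mm. A picture is of the moment at which its call begins: read the wrist's pose just before it. get_calibration takes no time and is no camera call; for the wrist camera it gives the pose at the moment of the call.
A pose or a line that the arm cannot do raises manip.PlanningError and nothing moves.
- manip.hand_in(): hands the job in; it is judged then, once.
Readings, each from a call of its own:
- manip.current_clock(): time.
- manip.current_q(): joint angles.
- manip.current_joint_velocities(): joint speeds.
- manip.current_tau(): joint torques, N m.
- manip.current_tool_pos(): TCP position.
- manip.current_tcp_rot(): TCP orientation.
- manip.current_force(): force on the tool from outside, world axes, zero at the start.
- manip.current_wrist_torque(): the same for the moment, N m.
- manip.current_finger_gap(): finger opening in m.
- manip.current_gripper_force(): force on a finger pad.
Only numpy, scipy, OpenCV 4.12 (cv2) and the standard library are available. Lean on these libraries where they do the work, as an engineer would, in place of code of your own. Each camera call takes 0.05 s, during which the arm holds its last target. There are 200 camera calls.

### The job

Use the pry blade, not your fingers, to lever up the tight cover without forcing it of the grey control box and swing it right open until it stands past upright, then lay the pry blade flat on the bench clear of the box. Then gently lower (do not drop) the mounting plate into the box over its two studs until it lies flush on the box floor. Leave the cover open and leave the other things on the bench where they are.

Things in the scene. Friction and masses are not known exactly. Their poses are not given: they have to be found in the camera images.
- box: Grey painted steel control box, fixed to the bench, 170 (x) x 180 (y) x 60 mm high without its cover, walls 5 mm, floor 4 mm thick. Origin: centre of its underside, z up. The cover's hinge runs along x on its +y side; the pry slot is in its -y wall. The slot side faces roughly to the right as seen by the robot, the hinge side to the left (turned by up to 20 degrees).
- box_slot (a point): Middle of the pry slot, on the outer face of the box's -y wall, 58 mm above the bench. The slot is a notch in the top of that wall, 60 mm wide along the box's x and 4 mm high (56 to 60 mm above the bench), open upward to the closed cover's underside. Below the cover the box is empty but for its studs. Axes as the box's.
- box_floor (a point): Centre of the box's inner floor, 4 mm above the bench. Two upright steel studs, 8 mm diameter and 14 mm high above the floor, stand 40 mm either side of it along the box's y. Axes as the box's.
- cover (a joint): Angle of the cover in rad: 0 closed, about 1.57 upright, 1.95 its stop. The hinge is stiff (about 0.3 N m): the cover stays where it is left. The cover is a flat grey steel sheet 170 x 180 x 5 mm, 0.26 kg, no handle, its edges flush with the walls; closed, it lies 60 to 65 mm above the bench.
- cover_hinge (a point): Middle of the hinge line, at the top of the box's +y wall, 60 mm above the bench; the hinge runs along x.
- cover_edge (a point): Middle of the cover's free edge, on its underside, 180 mm from the hinge.
- pry: Pry blade: a dark wooden handle, 110 mm long, 22 mm wide, 24 mm high, with a flat steel blade 22 mm wide and 2 mm thick sticking out along +x at half the handle's height. 0.12 kg. Origin: on the underside, 5 mm ahead of the handle's middle; x points to the blade, z up. The handle reaches from x = -60 to +50 mm, a steel neck to 62 mm, the blade's tip is at 125 mm.
- pry_tip (a point): Middle of the blade's tip edge, at half its thickness, 12 mm above the tool's underside.
- pry_grip (a point): Point in the handle to grip, 12 mm above its underside and 12 mm ahead of the origin; 113 mm behind the tip. Axes as the pry blade's.
- plate: Mounting plate: bare aluminium, 90 (x) x 110 (y) x 4 mm, with two round through holes of 10.5 mm diameter on its y axis, 40 mm either side of the centre. A grey relay block, 34 (x) x 46 (y) mm, stands on its middle, its top 46 mm above the plate's underside (a thin look-only black strip rises to 49 mm). 0.32 kg. Origin: centre of its underside, z up. Either way round fits.
- screwdriver: Bystander: a screwdriver with a round shank, lying on the bench.
- wrench: Bystander: a steel wrench lying on the bench.
- spray: Bystander: a white spray bottle, 54 mm across, 160 mm high.
- tin: Bystander: a bare metal tin, 84 mm across, 90 mm high.
- coupling: Bystander: a stepped steel pipe coupling, 32 mm across, 40 mm high.
- collar: Bystander: a dark steel collar, 36 mm across, 12 mm high, lying flat.
- offcut: Bystander: a steel bar offcut, 90 x 50 x 20 mm.
There are look-alikes about, which are no part of the job. Several things look just like the pry: the one meant starts farthest from the robot's base. What is shaped like the plate but pink is not meant.

How it is judged:
On the way, in this order (a step that is already met when the one before it is completed fails the run):
1. the cover is raised past 0.25 rad by the pry blade touching it (value of joint cover above 0.25 rad and contact force between pry and cover above 0.2 N).
2. the cover stands open past upright (over 1.6 rad) (value of joint cover above 1.6 rad), for 0.2 s.
3. the pry blade lies flat on the bench, let go, clear of the box (height (world z) of pry_tip between 0.004 and 0.03 m and height (world z) of pry_grip below 0.018 m and linear speed of pry below 0.03 m/s and contact force between the fingers and pry below 0.1 N and contact force between pry and box below 0.1 N), for 0.2 s.
At the end, for the whole second after the job is handed in: Cover open past 1.6 rad; plate at rest on the box floor over both studs (within 2.5 mm of the floor, 4 mm of centre, level to 0.03 rad, along the box to 0.1 rad); pry blade flat on the bench, at rest, not touching the box, over 80 mm from its middle (value of joint cover above 1.6 rad and z of plate in the frame of box_floor between -0.002 and 0.0025 m and horizontal distance between plate and box_floor below 0.004 m and angle between plate's own z axis and vertical below 0.03 rad and angle between the y axis of plate and the y axis of box, either way round below 0.1 rad and linear speed of each of plate, pry below 0.02 m/s and height (world z) of pry_tip between 0.004 and 0.03 m and height (world z) of pry_grip below 0.018 m and contact force between pry and box below 0.1 N and horizontal distance between pry and box above 0.08 m).
It fails at once if the pry blade is forced against the box or its cover (over 30 N) (contact force between pry and box above 30 N).
It fails at once if the fingers push the cover while it is less than 0.25 rad open (contact force between the fingers and cover above 2 N and value of joint cover below 0.25 rad).
It fails at once if the plate is dropped or thrust into the box (faster than 0.3 m/s within 15 mm of its floor) (linear speed of plate above 0.3 m/s and z of plate in the frame of box_floor below 0.015 m and horizontal distance between plate and box_floor below 0.08 m).
It fails at once if the plate is rammed against the box (over 80 N) (contact force between plate and box above 80 N).
It fails at once if another thing on the bench is moved by more than 30 mm (distance of any of screwdriver, wrench, spray, tin, coupling, collar, offcut from where it was at the start of the episode above 0.03 m).
It also fails if it takes over 72 s, if anything falls off the work surface, if the arm or the gripper's body presses on something with over 40 N, if the wrist force passes 120 N, or if a joint passes its speed limit or range.

## Working session

There is one attempt and no reset: what is moved stays moved. The work goes in short steps, each a Python script; the robot and the scene stay as the last script left them, time stands still between calls to the robot, and variables do not carry over. Pictures are saved under pics/ and viewed, at most 10 in all, crops included, and the job is handed in when it is done.

```bash
ls; mkdir -p pics; python3 - <<'E'
from bench import manip, effector, viewer
import cv2
for n in ("scene","top"):
    im=viewer.get_image(n); cv2.imwrite(f"pics/{n}0.png",im[:,:,::-1]); print(n,viewer.get_calibration(n))
print(manip.current_tcp_rot(),manip.current_clock(),manip.grip_depth, viewer.get_calibration("wrist"))
E
```

```text
pics
scene {'vfov': 49.57750034992236, 'cx': 323.9124319623732, 'cy': 199.07686375481785, 'eye': array([1.26932301, 0.31091725, 0.92237918]), 'attitude': array([ 0.51102168,  0.77310926, -0.31023223, -0.21193131])}
top {'vfov': 42.56474956825142, 'cx': 322.6883048277902, 'cy': 204.63238144304916, 'eye': array([4.03273930e-01, 2.08791247e-04, 1.66541800e+00]), 'attitude': array([-0.70582564,  0.70748364, -0.02650031,  0.02397501])}
[ 9.93460318e-01  1.14174399e-01 -8.86908038e-05 -8.91764237e-04] 0.1 0.0188 {'vfov': 65.227405482285, 'cx': 316.9111139334033, 'cy': 199.51407463727432, 'eye': array([ 0.21444483, -0.6174516 ,  0.38244625]), 'attitude': array([ 0.7764217 , -0.61624132, -0.08248297,  0.10301715])}
```

View pics/top0.png

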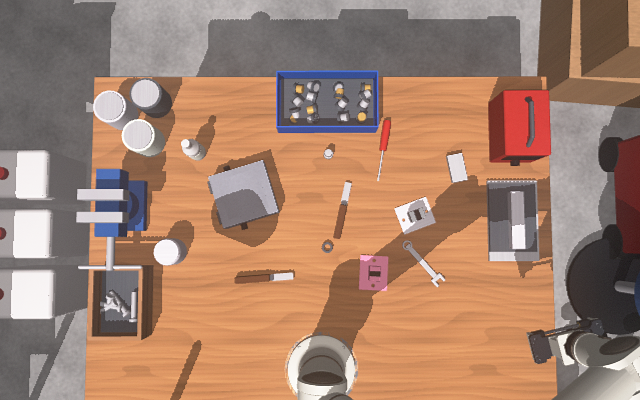

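View pics/scene0.png

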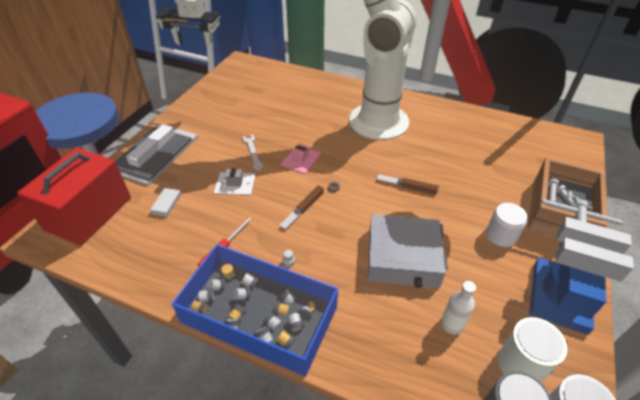

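```bash
cat > h.py <<'E'
from bench import manip, effector, viewer
import cv2, numpy as np
from scipy.spatial.transform import Rotation as R
def ray(cal,uv):
    f=200/np.tan(np.radians(cal['vfov'])/2)
    d=np.array([(uv[0]-cal['cx'])/f,(uv[1]-cal['cy'])/f,1.])
    return np.array(cal['eye']),R.from_quat(cal['attitude']).apply(d)
def pt(cal,uv,z):
    e,d=ray(cal,uv); return e+d*(z-e[2])/d[2]
def proj(cal,p):
    f=200/np.tan(np.radians(cal['vfov'])/2)
    c=R.from_quat(cal['attitude']).inv().apply(np.array(p)-cal['eye'])
    return np.array([cal['cx']+f*c[0]/c[2],cal['cy']+f*c[1]/c[2]])
def quat(zaxis,yaxis):
    z=np.array(zaxis,float);z/=np.linalg.norm(z);y=np.array(yaxis,float);y-=z*(y@z);y/=np.linalg.norm(y)
    return R.from_matrix(np.c_[np.cross(y,z),y,z]).as_quat()
E
python3 - <<'E'
from h import *
im=cv2.imread("pics/top0.png")
cv2.imwrite("pics/crop1.png",cv2.resize(im[145:295,200:460],None,fx=3,fy=3,interpolation=cv2.INTER_CUBIC))
E
```

```text
(no output)
```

View pics/crop1.png

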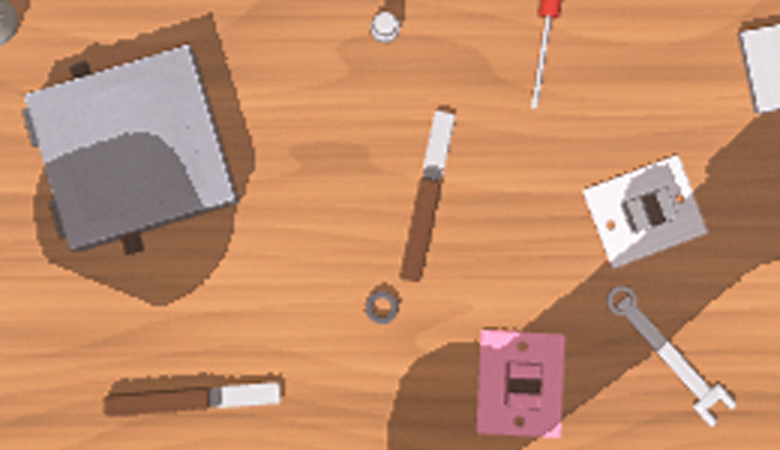

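```bash
python3 - <<'E'
from h import *
np.set_printoptions(precision=4,suppress=True)
cal=viewer.get_calibration("top")
P=lambda u,v,z: pt(cal,(200+u/3,145+v/3),z)
# pixel centre offset of resize ~1/3 px ignored
c=[P(*q,.065) for q in [(188,45),(236,201),(70,249),(24,93)]]
print("box",np.array(c)[:,:2],np.mean(c,0)); 
for i in range(4): print(np.linalg.norm(c[i]-c[i-1]),np.degrees(np.arctan2(*(c[i]-c[i-1])[[1,0]])))
t=P(447,110,.013);b=P(411,278,.02);n=P(433,172,.02); 
print("pry",t,n,b,np.linalg.norm(t-b),np.degrees(np.arctan2(*(t-b)[[1,0]])))
h=[P(611,225,.004),P(679,198,.004)]; k=[P(*q,.004) for q in [(680,154),(707,231),(614,267),(584,190)]]
print("plate",np.mean(h,0),np.linalg.norm(h[1]-h[0]),np.degrees(np.arctan2(*(h[1]-h[0])[[1,0]])),np.mean(k,0))
for i in range(4): print(np.linalg.norm(k[i]-k[i-1]),np.degrees(np.arctan2(*(k[i]-k[i-1])[[1,0]])))
for n_,q in dict(coupling=(386,28),sd=(535,105),collar=(382,306)).items(): print(n_,P(*q,.01))
E
```

```text
box [[0.6588 0.1827]
 [0.495  0.1318]
 [0.4455 0.3038]
 [0.6085 0.3537]] [0.5519 0.243  0.065 ]
0.17825550359994577 -73.61747416368144
0.17153448739306765 -162.74747464822136
0.17898660176335582 106.05152792696688
0.17049103876213204 17.013137538760656
pry [ 0.5958 -0.0912  0.013 ] [ 0.5282 -0.0754  0.02  ] [ 0.4149 -0.0513  0.02  ] 0.1853601918344108 -12.433285683655113
plate [ 0.4861 -0.305   0.004 ] 0.07945603301166652 -68.5687083292705 [ 0.4873 -0.3064  0.004 ]
0.11152945025175627 -69.6158724957042
0.08799104873092665 -161.61156099720162
0.10810823451384106 110.89736863097004
0.08890680535081553 20.61698450514542
coupling [ 0.6858 -0.0257  0.01  ]
sd [ 0.6014 -0.1866  0.01  ]
collar [ 0.3851 -0.0204  0.01  ]
```

```bash
cat >> h.py <<'E'
np.set_printoptions(precision=4,suppress=True)
YAW=np.radians(16.6); BC=np.array([.552,.243,0.]); RB=R.from_euler('z',YAW)
HINGE=np.array([0,.09,.060])
def b2w(p): return BC+RB.apply(p)
# tool pose holding pry: grip TCP offset. pry pitched by p (tip up), tip at box-frame point; s=tool x sign
DT=.009  # blade mid height above TCP when gripped
def tcp_for_tip(tip,p,L=.113,s=1):
    f=np.array([0,np.cos(p),np.sin(p)]); dn=np.array([0,np.sin(p),-np.cos(p)])
    pos=b2w(np.array(tip)-L*f+DT*dn)
    z=RB.apply(dn); x=s*RB.apply(f)
    return pos,quat(z,np.cross(z,x))
def tip_at(a,r,gap=-.002): # tip on ray under the cover
    return HINGE+np.array([0,-r*np.cos(a)+gap*-np.sin(a),r*np.sin(a)+gap*np.cos(a)])
E
python3 - <<'E'
from h import *
f=np.array([.9766,-.215,0])
for s in (1,-1):
    z=np.array([0,0,-1.]);q=quat(z,np.cross(z,s*f))
    print(s,"grasp",manip.solve_ik([.4854,-.0669,.003],q),manip.solve_ik([.4854,-.0669,.15],q))
    print("pre",manip.solve_ik(*tcp_for_tip([0,-.12,.058],0,s=s)))
    for a in (0,.3,.6,.9,1.2): print(a,manip.solve_ik(*tcp_for_tip(tip_at(a,.13),a,s=s)))
    for a in (1,1.3,1.6,1.75): print(a,"p.7",manip.solve_ik(*tcp_for_tip(tip_at(a,.13),.7,s=s)))
print("plate",[manip.solve_ik([.4865,-.3055,.03],quat([0,0,-1],k*np.array([np.cos(.36),np.sin(.36),0]))) for k in (1,-1)])
E
```

```text
1 grasp [ 0.5231  0.6112 -0.5348  2.0785  0.5513  0.5924 -2.1877] [ 0.8356  0.4289 -0.9102  2.0043  0.4289  0.9102 -2.0891]
pre [ 0.5248  0.8107 -0.8535  1.7405  0.7395  0.9448 -0.3449]
0 [ 0.3083  0.7239 -0.7004  1.7842  0.5993  0.8585 -0.3853]
0.3 [ 0.5114  0.8103 -0.802   1.7347  0.3354  0.8596 -0.0634]
0.6 [ 0.6697  0.9808 -0.9387  1.6834  0.1952  0.9196  0.1117]
0.9 [ 0.7361  1.1651 -1.0085  1.6474  0.0525  0.9625  0.257 ]
1.2 [ 0.7282  1.3401 -1.011   1.6218 -0.1376  0.99    0.436 ]
1 p.7 [ 0.6324  0.9437 -0.9054  1.699   0.0126  0.9161  0.2071]
1.3 p.7 [ 0.5422  0.8596 -0.8279  1.7289 -0.1236  0.8888  0.2561]
1.6 p.7 [ 0.4383  0.8006 -0.7473  1.7566 -0.2445  0.8539  0.3001]
1.75 p.7 [ 0.3912  0.7863 -0.7184  1.7687 -0.287   0.8315  0.3117]
-1 grasp [ 0.7558  0.7255 -0.838   2.0715  0.8387  0.7249  0.7218] [ 1.0376  0.6017 -1.2255  1.9997  0.6717  1.0273  0.8423]
pre [-0.5634  0.7373  0.6802  1.7801 -0.602   0.8432 -2.447 ]
0 [-0.7183  0.7245  0.7052  1.8212 -0.621   0.8306 -2.5531]
0.3 [-0.1386  0.6496  0.1137  1.7587 -0.4778  0.8711 -2.5617]
0.6 [-0.284   0.7892  0.4576  1.7194 -0.9587  1.2052 -2.1579]
0.9 [ 0.4765  0.9453 -0.5648  1.6563 -0.4596  1.0167 -2.4877]
1.2 [ 0.4586  1.0964 -0.5554  1.631  -0.674   1.125  -2.3024]
1 p.7 [-0.3105  0.7718  0.4577  1.7345 -1.0233  1.2791 -2.1566]
1.3 p.7 [-0.3694  0.73    0.4578  1.763  -1.0347  1.2593 -2.2019]
1.6 p.7 [ 0.1717  0.6897 -0.3621  1.7661 -0.5867  0.9349 -2.5727]
1.75 p.7 [ 0.1197  0.6818 -0.3318  1.7784 -0.6267  0.92   -2.5644]
plate [array([ 1.0536,  0.7231, -0.7153,  1.863 ,  0.6473,  0.8033,  0.3529]), array([ 0.6771,  0.6071, -0.2093,  1.8761,  0.1902,  0.6776, -2.4261])]
```

```bash
python3 - <<'E'
from h import *
f=np.array([.9766,-.215,0]); z=np.array([0,0,-1.]);q=quat(z,np.cross(z,f))
manip.move_pose([.4854,-.0669,.10],q)
manip.servo_line([.4854,-.0669,.003],vel=.12)
print(manip.current_tool_pos(),manip.current_force())
effector.close(60); print(manip.current_finger_gap(),manip.current_gripper_force())
manip.servo_line([.4854,-.0669,.12],vel=.15)
print(manip.current_tool_pos(),manip.current_force(),manip.current_clock())
p,q=tcp_for_tip([0,-.125,.12],0); manip.move_pose(p,q)
p,q=tcp_for_tip([0,-.125,.058],0); manip.servo_line(p)
print(manip.current_tool_pos()-p,manip.current_force(),manip.current_clock())
for n in ("wrist","top"):
    cal=viewer.get_calibration(n); im=viewer.get_image(n)
    cv2.imwrite(f"pics/{n}1.png",im[:,:,::-1])
    print(n,proj(cal,b2w([0,-.125,.058])),proj(cal,b2w([0,-.09,.058])),proj(cal,b2w([.085,-.09,.065])),proj(cal,b2w([-.085,-.09,.065])))
E
```

```text
[ 0.4859 -0.0668  0.0035] [-0.0929  0.2402 -0.2656]
0.021503385059507583 59.98367786407471
[ 0.4846 -0.0671  0.1193] [ 0.017   0.055  -1.5773] 5.475
[-0.      0.0004  0.0001] [ 0.4449 -0.4684 -1.597 ] 7.5167
wrist [320.2315   9.483 ] [320.496  -91.1206] [ 550.66   -103.0659] [  90.6657 -103.2368]
top [281.6842 182.7038] [271.0087 185.8866] [263.1868 159.8821] [278.4517 211.5934]
```

View pics/wrist1.png

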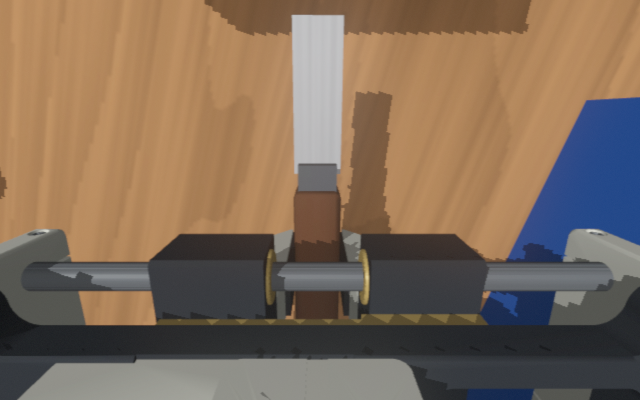

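```bash
sed -i 's/^DT=.009/DT=.0085/' h.py; python3 - <<'E'
from h import *
p,q=tcp_for_tip([0,-.105,.058],0); manip.servo_line(p,q,vel=.1)
f0=manip.current_force(); print(f0)
for y in np.arange(-.099,-.0405,.004):
    p,q=tcp_for_tip([0,y,.058],0); manip.servo_line(p,vel=.03)
    d=manip.current_force()-f0; print(round(y,3),RB.inv().apply(d),manip.current_tool_pos()[2]-p[2])
    if abs(d).max()>4: break
print(manip.current_clock())
E
```

```text
[ 0.2075  0.134  -1.3713]
-0.099 [ 0.7351  0.1501 -0.1923] -1.1846462149890657e-05
-0.095 [-0.2497  0.4039 -0.1773] 4.979113546402236e-05
-0.091 [-0.4417  0.5728  0.8622] 5.508560639401472e-05
-0.087 [-0.4492 -0.5025 -0.1026] 4.835709115935671e-05
-0.083 [0.7027 0.3583 1.5079] 5.7161090690691085e-05
-0.079 [-0.3956 -0.3331  0.8549] 6.617739779440218e-05
-0.075 [-0.5459 -0.0711  0.3243] 8.176398176706207e-05
-0.071 [-0.1253  0.2699  0.706 ] 3.3047841935154865e-05
-0.067 [ 1.0238 -0.0455  0.4585] 6.129363284087391e-05
-0.063 [-0.7764  0.4186  0.1797] 4.394756767498592e-05
-0.059 [-0.207  -0.3552  0.4724] 3.191135317809346e-05
-0.055 [-0.2575  0.393   0.0925] 6.086693592873005e-05
-0.051 [-0.0547 -0.8619  0.7021] 6.943652583947524e-05
-0.047 [ 0.1064 -0.2866 -0.5781] 5.015973474536972e-05
-0.043 [-0.9791  0.5865 -0.0318] 6.0424429538866176e-05
12.2833
```

```bash
python3 - <<'E'
from h import *
f0=np.array([.2,.13,-1.4])
for a in np.arange(.05,.61,.05):
    p,q=tcp_for_tip(tip_at(a,.133,-.001),a+.03); manip.servo_line(p,q,vel=.06)
    d=manip.current_force()-f0; print(round(a,2),RB.inv().apply(d),np.linalg.norm(manip.current_tool_pos()-p))
    if np.linalg.norm(d)>15: break
print(manip.current_clock())
for n in ("wrist","scene"):
    cv2.imwrite(f"pics/{n}2.png",viewer.get_image(n)[:,:,::-1])
cv2.imwrite("pics/both2.png",np.vstack([cv2.resize(cv2.imread(f"pics/{n}2.png"),(480,300)) for n in("wrist","scene")]))
E
```

```text
0.05 [ 0.2878  0.0285 -0.0639] 0.002226539984304051
0.1 [-0.6513  0.0638  0.0538] 0.0004453991543192927
0.15 [ 0.3712 -0.372   0.2795] 0.00026786408558112946
0.2 [0.0116 0.7033 0.5061] 0.0003239012309526246
0.25 [0.3265 0.2803 0.1982] 0.0003764720868177211
0.3 [ 0.1665 -0.2449  0.5911] 0.00031313118486375795
0.35 [-0.665   0.2664  0.5346] 0.0002783843394569956
0.4 [-0.3213 -0.1135  0.4281] 0.0002886128370097683
0.45 [ 0.5787 -0.7414 -0.7911] 0.0002493993584118537
0.5 [0.1523 0.1781 0.6961] 0.00017684793211781584
0.55 [ 0.0627 -0.365   1.1503] 0.00014148352898962855
0.6 [-0.3974 -0.2254  0.3301] 0.0001428828636116492
15.3333
```

View pics/both2.png

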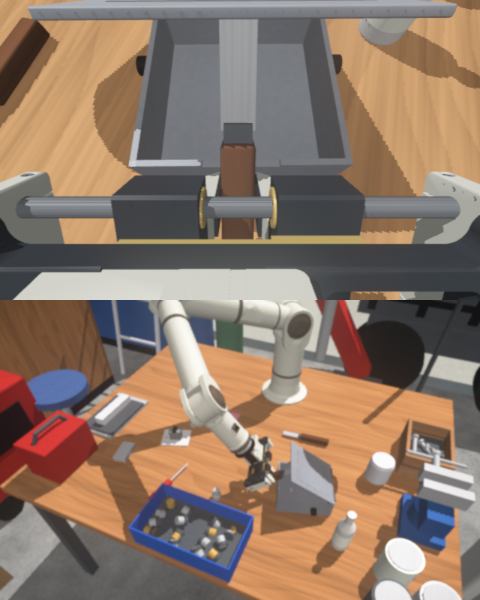

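```bash
python3 - <<'E'
from h import *
f0=np.array([.2,.13,-1.4])
for a in np.arange(.7,1.81,.1):
    p,q=tcp_for_tip(tip_at(a,.133,0),.63); manip.servo_line(p,q,vel=.08)
    d=manip.current_force()-f0; print(round(a,2),RB.inv().apply(d),np.linalg.norm(manip.current_tool_pos()-p))
    if np.linalg.norm(d)>15: break
t=tip_at(1.8,.133,0)+[0,-.12,.06]
p,q=tcp_for_tip(t,.63); manip.servo_line(p,q,vel=.2)
print(manip.current_clock())
for n in ("wrist","scene"):
    cv2.imwrite(f"pics/{n}3.png",viewer.get_image(n)[:,:,::-1])
cv2.imwrite("pics/both3.png",np.vstack([cv2.resize(cv2.imread(f"pics/{n}3.png"),(480,300)) for n in("wrist","scene")]))
E
```

```text
0.7 [-0.3545  0.4817  0.4426] 0.0015499264836768948
0.8 [-0.861  -0.0187 -0.8555] 0.0014362682138825932
0.9 [-0.1371 -0.8714 -0.8068] 0.0014353232903125807
1.0 [0.2962 0.0577 0.1032] 0.0014247556903827596
1.1 [ 0.1989 -0.6123  0.1759] 0.0013786279215023513
1.2 [-0.0805 -0.2814 -1.1517] 0.0011713539367729788
1.3 [0.2969 0.4998 0.6374] 0.0009430785259344104
1.4 [-0.1726 -0.185  -0.9695] 0.0009243220201216193
1.5 [-0.4648 -0.3854 -0.3788] 0.000876817980933538
1.6 [-0.9433 -0.4267  0.8632] 0.0008673529359227453
1.7 [-0.696  -0.7911  0.4442] 0.0008385493970635607
1.8 [-0.2138 -0.6248 -0.7643] 0.0010066383003878917
20.05
```

View pics/both3.png

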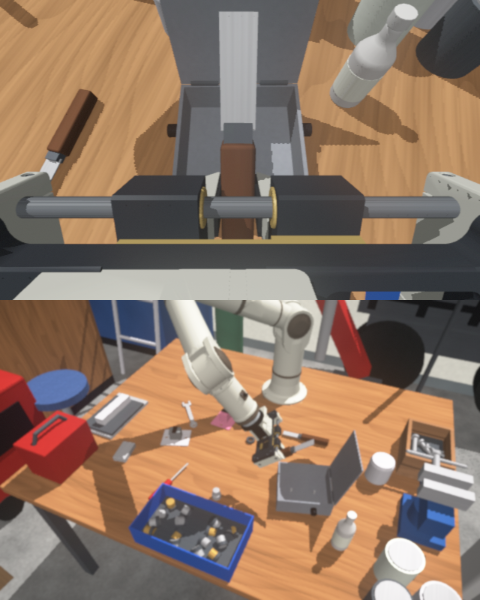

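```bash
python3 - <<'E'
from h import *
import pickle
f=np.array([.9766,-.215,0]); z=np.array([0,0,-1.]);q=quat(z,np.cross(z,f))
manip.move_pose([.4854,-.0669,.10],q)
manip.servo_line([.4854,-.0669,.02],vel=.12)
manip.servo_line([.4854,-.0669,.0035],vel=.04)
print(manip.current_force()); effector.open_jaws()
manip.servo_line([.4854,-.0669,.09],vel=.15)
out={}
def look(n,c,yaw,h):
    y=np.array([np.cos(yaw),np.sin(yaw),0]);x=np.array([-y[1],y[0],0])
    p=np.array([c[0],c[1],h])-.07*x
    manip.move_pose(p,quat([0,0,-1],y)); manip.sleep(.3)
    cal=viewer.get_calibration("wrist");im=viewer.get_image("wrist")[:,:,::-1]
    cv2.imwrite(f"pics/{n}.png",im); out[n]=(cal,np.array(manip.current_tool_pos()),np.array(manip.current_tcp_rot()))
    print(n,manip.current_tool_pos()-p,proj(cal,[*c[:2],h-.1+.004]))
look("boxw",BC,YAW,.114)
look("platew",[.4867,-.3055],.358,.10)
pickle.dump(out,open("looks.pkl","wb")); print(manip.current_clock())
cv2.imwrite("pics/looks.png",np.vstack([cv2.imread(f"pics/{n}.png")[:300] for n in("boxw","platew")]))
E
```

```text
[ 0.5525 -0.813  -0.8732]
boxw [ 0.0001 -0.0006  0.0001] [318.7537 113.4878]
platew [0.0003 0.0004 0.0001] [318.1323 115.2594]
29.025
```

View pics/looks.png

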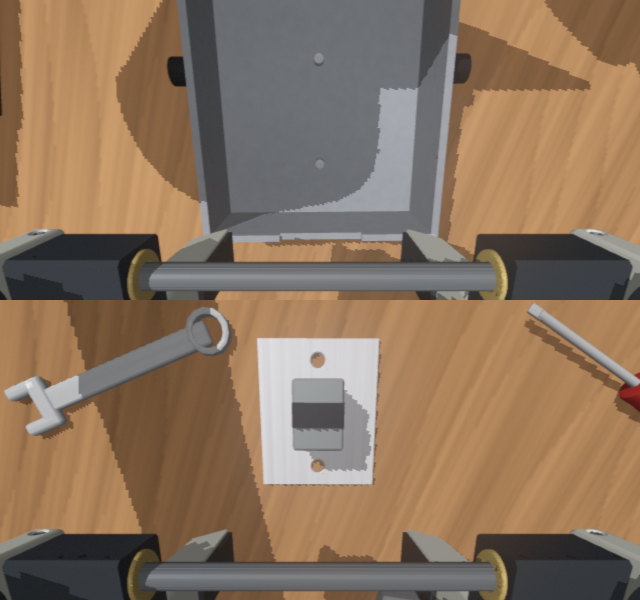

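```bash
python3 - <<'E'
from h import *
cr=[cv2.resize(cv2.imread(f"pics/{n}.png")[35:185,270:370],None,fx=4,fy=4,interpolation=cv2.INTER_CUBIC) for n in("boxw","platew")]
cv2.imwrite("pics/zoom.png",np.hstack(cr))
E
```

```text
(no output)
```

View pics/zoom.png

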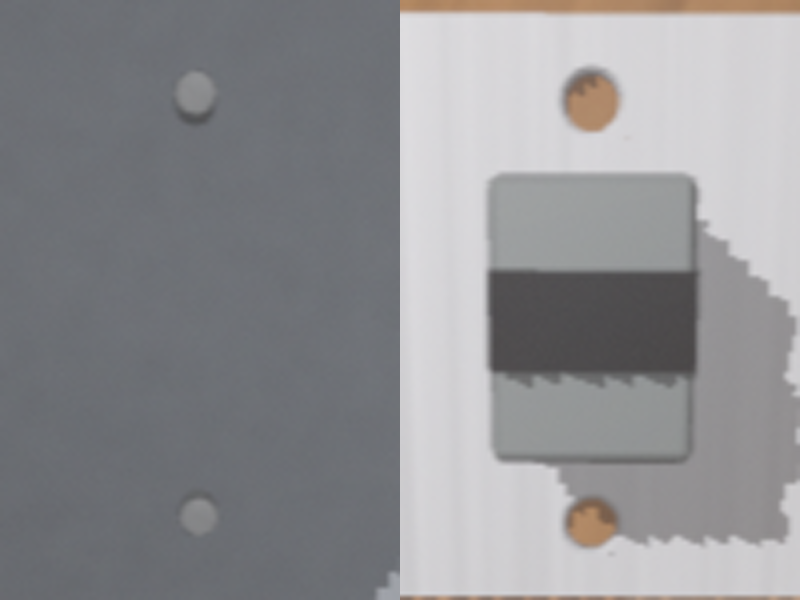

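```bash
cat >> h.py <<'E'
import pickle,os
if os.path.exists("looks.pkl"):
    LK=pickle.load(open("looks.pkl","rb"))
    px=lambda u,v:(270+(u+.5)/4-.5,35+(v+.5)/4-.5)
    def two(n,a,b,z):
        A,B=[pt(LK[n][0],px(*k),z) for k in(a,b)]; d=A-B
        return (A+B)/2,np.arctan2(-d[0],d[1]),np.linalg.norm(d)   # centre, yaw of x axis, spacing
    STUD=two("boxw",(195,92),(199,516),.018); HOLE=two("platew",(191,99),(191,522),.004)
E
python3 - <<'E'
from h import *
print(STUD,np.degrees(STUD[1])); print(HOLE,np.degrees(HOLE[1]))
E
```

```text
(array([0.552 , 0.2435, 0.018 ]), np.float64(0.30003707365126486), np.float64(0.0794294553617423)) 17.190858017673314
(array([ 0.4859, -0.3052,  0.004 ]), np.float64(0.35954620983439906), np.float64(0.07947221674306215)) 20.60048036343616
```

```bash
python3 - <<'E'
from h import *
y=lambda w:np.array([np.cos(w),np.sin(w),0])
c,w,_=HOLE
manip.move_pose([c[0],c[1],.09],quat([0,0,-1],y(w)))
manip.servo_line([c[0],c[1],.012],vel=.1); manip.sleep(.2)
g=np.array(manip.current_tool_pos()); print("grasp",g-[c[0],c[1],.012])
effector.close(50); print(manip.current_finger_gap(),manip.current_tool_pos())
manip.servo_line([c[0],c[1],.16],vel=.15); print(manip.current_force(),manip.current_finger_gap())
s,ws,_=STUD
q=quat([0,0,-1],y(ws)); manip.move_pose([s[0],s[1],.16],q)
# keep the along-block offset of the grasp
manip.servo_line([s[0],s[1],.045],q,vel=.12); manip.sleep(.3)
print(manip.current_tool_pos()-np.array([s[0],s[1],.045]),manip.current_force(),manip.current_clock())
cv2.imwrite("pics/hand.png",viewer.get_image("wrist")[:,:,::-1])
E
```

```text
grasp [ 0.0004 -0.0003  0.0007]
0.03343566177507741 [ 0.4862 -0.305   0.012 ]
[-0.9158  0.8741 -3.5125] 0.033692532220907956
[0.0003 0.     0.0005] [ 0.0348  0.1767 -3.4884] 36.0167
```

View pics/hand.png

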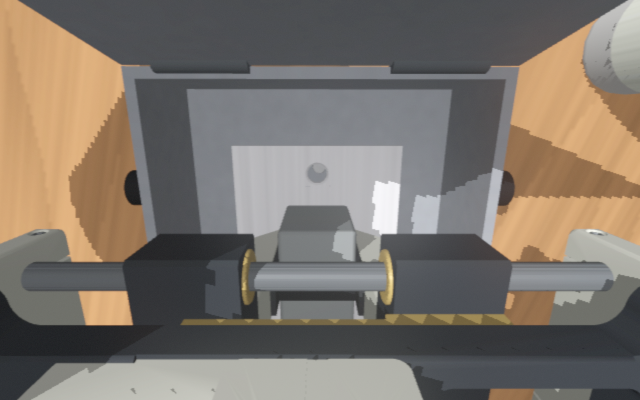

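```bash
python3 - <<'E'
from h import *
f0=np.array([0,.2,-3.5]); s=STUD[0]
for z in (.034,.031,.029,.027,.025,.022,.019,.0175,.0165,.016):
    manip.servo_line([s[0],s[1],z],vel=.03)
    d=RB.inv().apply(np.array(manip.current_force())-f0); print(z,d,manip.current_tool_pos()[2])
    if d[2]>8 or abs(d[:2]).max()>8: break
print(manip.current_clock())
E
```

```text
0.034 [ 0.8687 -0.403   0.2058] 0.033715972562980825
0.031 [-0.4044 -0.397  -0.2626] 0.03081168668305928
0.029 [ 0.6555 -0.0354 -0.4695] 0.029004871054835204
0.027 [ 1.3312 -0.3014 -0.6815] 0.026955748735953508
0.025 [ 2.0108  0.5385 -1.3923] 0.02494622718345361
0.022 [ 2.6458  0.8815 -1.3541] 0.021844808305331396
0.019 [ 2.6453  1.2448 -2.011 ] 0.0188103474794811
0.0175 [ 3.2913  0.7168 -1.1131] 0.01751544939172857
0.0165 [ 3.509  -0.3667  0.3788] 0.01660814737144172
0.016 [3.3381 0.4371 1.3313] 0.01616046580630609
38.8333
```

```bash
python3 - <<'E'
from h import *
f0=np.array([0,.2,-3.5]); s=STUD[0]
for z in (.0157,.0154,.0151,.0148):
    manip.servo_line([s[0],s[1],z],vel=.02)
    d=RB.inv().apply(np.array(manip.current_force())-f0); print(z,d,manip.current_tool_pos()[2])
    if d[2]>6: break
effector.open_jaws(); manip.sleep(.3)
x=np.array([-np.sin(STUD[1]),np.cos(STUD[1]),0])
manip.servo_line([s[0],s[1],.114],vel=.1)
manip.servo_line(np.array([s[0],s[1],.118])-.07*x,vel=.15); manip.sleep(.3)
cal=viewer.get_calibration("wrist"); cv2.imwrite("pics/w9.png",viewer.get_image("wrist")[:,:,::-1])
for sy in(.04,-.04): print(proj(cal,[s[0],s[1],.018]+sy*x))
cv2.imwrite("pics/s9.png",viewer.get_image("scene")[:,:,::-1])
a=cv2.resize(cv2.imread("pics/w9.png")[0:250,170:470],(720,600))[:, 120:600]
b=cv2.imread("pics/s9.png")[100:400,240:400]
cv2.imwrite("pics/fin.png",np.hstack([a,cv2.resize(b,(320,600))]))
print(manip.current_clock())
E
```

```text
0.0157 [ 2.6104 -0.3669  3.9486] 0.01602531378405457
0.0154 [1.6917 0.4736 8.8522] 0.015999291123302284
[319.1507  61.7763]
[318.7943 166.2557]
42.825
```

View pics/fin.png

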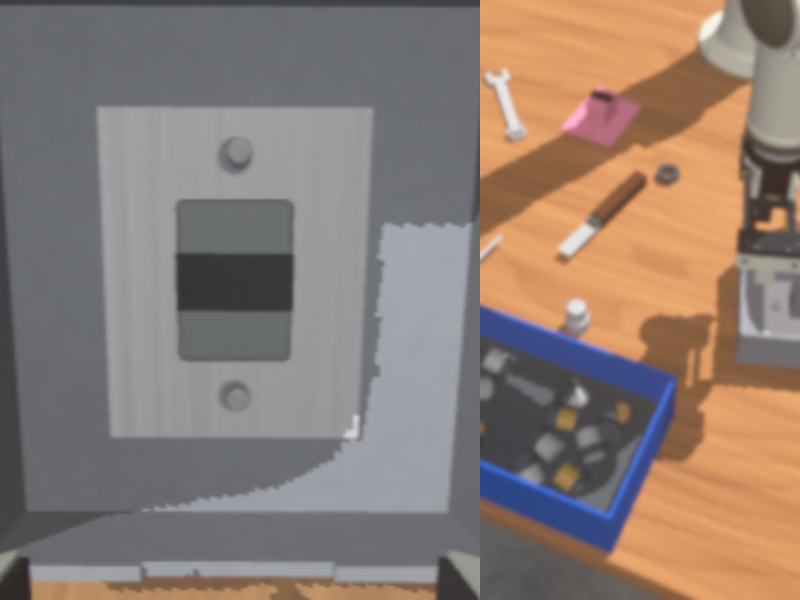

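The studs come up through both holes with the plate flat on the floor, and the pry blade lies on the bench well clear of the box. I'm handing in.

```bash
python3 -c "
from bench import manip
print(manip.hand_in())"
```

```text
the job is handed in; nothing more can be done
None
```

The job is handed in, but no verdict came back: the cover was levered open past upright with the pry blade, the blade lies flat on the bench clear of the box, and the plate is seated over both studs on the box floor.

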